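# Make up two microscope kits

### The arm

A 7-joint arm with a two-finger parallel gripper is mounted at the origin on the work surface. World frame = base frame: x ahead of the robot, y to its left, z up, the work surface at z = 0. Lengths are in m, angles in rad, forces in N, time in s.
With the tool pointing down it reaches from about 0.425 to 0.95 m from the base axis. Payload 4.7 kg.
Tool frame: the origin (TCP) lies on the centre line of the jaws, within the pads' length; the fingertips stand robot.nose_length ahead of it and the grasp point (between the pads) lies 8 mm behind it (robot.nose_length is the distance from the TCP to the fingertips, in m); z points along the fingers, y is the line along which they close (so a half turn about z gives the same grasp; the last joint's range is limited). The gripper opens to 85 mm and grips with 20 to 120 N. Pads are 22 mm wide; open, the fingers measure 114 mm over their backs; the gripper's body (76 mm by 85 mm) begins 54 mm behind the grasp point. The pads swing forward as they close: fully open they stand 13 mm farther back than shut.
Start: joints at [1.213, 0.469, -0.049, 1.532, 0.024, 1.141, -0.082], TCP at [0.218, -0.639, 0.242] pointing down, gripper open.
Joint ranges: [-2.59, 2.59], [-0.33, 1.99], [-1.39, 1.29], [0.1, 2.45], [-1.04, 4.18], [0.21, 1.99], [-2.66, 2.66]. Speed limits (rad/s): [2.57, 2.57, 3.14, 3.14, 3.14, 3.14, 3.14].

### API

Orientations are given as [roll, pitch, yaw] about the fixed x, y, z axes, in that order (R = Rz(yaw) Ry(pitch) Rx(roll)).
In Python, from plant import robot gives the robot as it stands. Calls block until the motion is done:
- robot.goto(position, orientation): joint-space move of the TCP to a pose.
- robot.move_straight(position, vel=0.15, attitude=None, contact_N=None): straight line of the TCP; attitude=None keeps the orientation; vel is the mean speed in m/s. With contact_N (N) it stops when the force on the tool has changed by that much, and returns True; else False.
- robot.move_joints(angles): joint-space move.
- robot.grip(opening, strength=None): opening from 0.0 (shut) to 1.0 (fully open); strength is the grip in N (None keeps the last); returns when the fingers have stopped.
- robot.sleep(seconds).
- robot.inverse_kinematics(position, orientation): joint angles nearest the present ones, or None.
- robot.sense(): the state.
- robot.grab_frame(name): name is "scene" or "top"; returns a dict with "image" (480x640x3 uint8, red, green, blue), "range_z" (480x640 float32, m along the optical axis (not along the pixel's ray), 0 where there is no reading), "fx", "fy", "cx", "cy" (pixels), "R" (3x3) and "t" (3): a world point X has camera coordinates R X + t. Camera axes: x right, y down, z forward; pixel columns grow to the right and rows downward; lengths in m; the calibration is good to about 2 mm. A picture is of the moment at which its call begins.
A pose or a line that the arm cannot do raises robot.IKError and nothing moves.
- robot.close_job(): hands the job in; it is judged then, once.
The state is a dict: "t": time; "joint_pos": joint angles; "joint_velocities": joint speeds; "effort": joint torques, N m; "tcp_pos": TCP position; "tcp_rot": TCP orientation; "wrist_force": force on the tool from outside, world axes, zero at the start; "torque": the same for the moment, N m; "opening": opening from 0.0 (shut) to 1.0 (fully open); "gripper_force": force on a finger pad.
Only numpy, scipy, OpenCV 4.12 (cv2) and the standard library are available. Lean on these libraries where they do the work, as an engineer would, in place of code of your own. Each camera call takes 0.05 s, during which the arm holds its last target. There are 200 camera calls.

### The job

Make up the two microscope kits from the parts standing on the bench. First fill the tray with two wells: the longest objective in its round well and the dropper bottle in its square well. Only then fill the tray with three wells: the shortest objective in the small round well, the eyepiece in the large round well and the slide box in the rectangular well; all stand upright on the bottoms of their wells, and the medium objective, the beaker and the petri dish stay where they are.

Things in the scene. Friction and masses are not known exactly. Their poses are not given: they have to be found in the camera images.
- objective_long_mid (a point): a steel microscope objective standing on its wide end, nose up: 72 mm tall, its barrel a 28 mm diameter cylinder from the bench to 50 mm up, then tapering to a nose 10 mm across with a dark lens in it. The longest of three. Mass about 0.12 kg. The point is on its axis half-way up (36 mm above its foot); z is up along the axis.
- objective_short_mid (a point): a steel microscope objective standing on its wide end, nose up: 40 mm tall, its barrel a 28 mm diameter cylinder from the bench to 34 mm up, then tapering to a nose 23 mm across with a dark lens in it. The shortest of three. Mass about 0.12 kg. The point is on its axis half-way up (20 mm above its foot); z is up along the axis.
- objective_medium_mid (a point): a steel microscope objective standing on its wide end, nose up: 56 mm tall, its barrel a 28 mm diameter cylinder from the bench to 42 mm up, then tapering to a nose 16 mm across with a dark lens in it. The medium one of three; it is spare and stays on the bench. The point is on its axis half-way up (28 mm above its foot); z is up along the axis.
- eyepiece_mid (a point): a black eyepiece standing on its wide end: 58 mm tall, a 38 mm diameter cylinder to 40 mm up (with a thin steel band), then a narrower tube of 29 mm diameter with a lens in its top. The point is on its axis half-way up (29 mm above its foot); z is up. Mass about 0.09 kg.
- dropper_bottle_mid (a point): a small amber glass dropper bottle with a black dropper cap, closed, standing: square body 30 x 30 mm and 46 mm high, 72 mm tall with its cap (18 mm diameter). The point is on its axis half-way up (36 mm above its foot); z is up, x and y are square to the body's faces. Mass about 0.07 kg.
- slide_box_mid (a point): a closed grey plastic slide box with a pale label on top, 80 mm long (its x), 32 mm wide (its y), 40 mm high. The point is at its centre (20 mm above its foot); z is up. Mass about 0.09 kg.
- beaker_mid (a point): an empty glass beaker of 42 mm diameter, 60 mm tall; stays where it is. The point is on its axis, 30 mm above its foot.
- petri_dish_mid (a point): a flat closed petri dish with an amber disc of jelly showing, 63 mm diameter, 14 mm high; stays where it is. The point is at its centre, 7 mm up.
- tray_two: the two-well kit tray: a grey oblong foam slab with white edging, fixed to the bench, 100 mm (x) by 180 mm (y), 11 mm high, origin at the middle of its underside. Wells, 7 mm deep, their dark floors 4 mm above the bench: round, 42 mm diameter, centred at x 0, y +42 mm; square, 44 x 44 mm, sides along the tray's x and y, centred at x 0, y -42 mm.
- tray_three: the three-well kit tray: a grey nearly square foam slab with white edging, fixed to the bench, 170 mm (x) by 180 mm (y), 11 mm high, origin at the middle of its underside. Wells, 7 mm deep, their dark floors 4 mm above the bench: small round, 42 mm diameter, centred at x -40, y +42 mm; large round, 52 mm diameter, centred at x -40, y -42 mm; rectangular, 48 mm (x) by 96 mm (y), centred at x +42, y 0 mm, so the slide box's long side goes along the tray's y.

How it is judged:
On the way, in this order (a step that is already met when the one before it is completed fails the run):
1. the two-well tray is filled (longest objective and dropper bottle in their wells) while none of the other tray's three things has yet been brought to the three-well tray (x of objective_long_mid in the frame of tray_two between -0.01 and 0.01 m and y of objective_long_mid in the frame of tray_two between 0.032 and 0.052 m and z of objective_long_mid in the frame of tray_two between 0.036 and 0.044 m and angle between each of objective_long_mid, dropper_bottle_mid's own z axis and vertical below 0.12 rad and x of dropper_bottle_mid in the frame of tray_two between -0.01 and 0.01 m and y of dropper_bottle_mid in the frame of tray_two between -0.052 and -0.032 m and z of dropper_bottle_mid in the frame of tray_two between 0.036 and 0.044 m and horizontal distance between each of objective_short_mid, eyepiece_mid, slide_box_mid and tray_three above 0.13 m), for 0.2 s.
2. the three-well tray is filled: shortest objective, eyepiece and slide box in their wells (x of objective_short_mid in the frame of tray_three between -0.05 and -0.03 m and y of objective_short_mid in the frame of tray_three between 0.032 and 0.052 m and z of objective_short_mid in the frame of tray_three between 0.02 and 0.028 m and angle between each of objective_short_mid, eyepiece_mid, slide_box_mid's own z axis and vertical below 0.12 rad and x of eyepiece_mid in the frame of tray_three between -0.05 and -0.03 m and y of eyepiece_mid in the frame of tray_three between -0.052 and -0.032 m and z of eyepiece_mid in the frame of tray_three between 0.029 and 0.037 m and x of slide_box_mid in the frame of tray_three between 0.032 and 0.052 m and y of slide_box_mid in the frame of tray_three between -0.01 and 0.01 m and z of slide_box_mid in the frame of tray_three between 0.02 and 0.028 m), for 0.2 s.
At the end, for the whole second after the job is handed in: All five things in their named wells, upright within 0.12 rad, standing on the well floor (height within 4 mm), within 10 mm of the well's centre along the tray's x and y, released, at rest; medium objective, beaker and petri dish within 25 mm of where they stood (all of step 2 and x of objective_long_mid in the frame of tray_two between -0.01 and 0.01 m and y of objective_long_mid in the frame of tray_two between 0.032 and 0.052 m and z of objective_long_mid in the frame of tray_two between 0.036 and 0.044 m and angle between each of objective_long_mid, dropper_bottle_mid's own z axis and vertical below 0.12 rad and x of dropper_bottle_mid in the frame of tray_two between -0.01 and 0.01 m and y of dropper_bottle_mid in the frame of tray_two between -0.052 and -0.032 m and z of dropper_bottle_mid in the frame of tray_two between 0.036 and 0.044 m and linear speed of each of objective_long, dropper_bottle, objective_short, eyepiece, slide_box below 0.02 m/s and distance of each of objective_medium_mid, beaker_mid, petri_dish_mid from where it was at the start of the episode below 0.025 m); the robot touches nothing.
It fails at once if medium objective disturbed (moved more than 25 mm) (distance of objective_medium_mid from where it was at the start of the episode above 0.025 m).
It fails at once if beaker disturbed (moved more than 25 mm) (distance of beaker_mid from where it was at the start of the episode above 0.025 m).
It fails at once if petri dish disturbed (moved more than 25 mm) (distance of petri_dish_mid from where it was at the start of the episode above 0.025 m).
It also fails if it takes over 133 s, if anything falls off the work surface, if the arm or the gripper's body presses on something with over 40 N, if the wrist force passes 120 N, or if a joint passes its speed limit or range.

## Working session

There is one attempt and no reset: what is moved stays moved. The work goes in short steps, each a Python script; the robot and the scene stay as the last script left them, time stands still between calls to the robot, and variables do not carry over. Pictures are saved under pics/ and viewed, at most 14 in all, crops included, and the job is handed in when it is done.

```bash
mkdir -p pics; ls
python3 - <<'E'
from plant import robot
import numpy as np, cv2
s=robot.sense(); print(s, robot.nose_length)
for n in("top","scene"):
    f=robot.grab_frame(n); cv2.imwrite(f"pics/{n}0.png",f["image"][:,:,::-1]); np.savez(f"{n}0.npz",**f)
    print(n,f["R"],f["t"],f["fx"],f["cx"],f["cy"])
E
```

```text
pics
{'t': 0.0, 'joint_pos': array([ 1.21310082,  0.46947727, -0.04859513,  1.53369594,  0.02404203,
        1.14100277, -0.08232519]), 'joint_velocities': array([-1.71124370e-04, -8.03859920e-04,  6.19428876e-04,  1.17197371e-03,
        1.66889966e-03, -1.39358747e-03, -9.22778254e-05]), 'effort': array([-5.09642632e-04, -5.10312653e+01, -4.67143615e-02, -2.37716049e+01,
        1.07869104e-02,  7.46759295e-03,  4.57954869e-06]), 'tcp_pos': array([ 0.21780203, -0.63829624,  0.24123638]), 'tcp_rot': array([-3.13959202e+00,  2.10948995e-05,  3.28777975e-01]), 'wrist_force': array([-0.13801886,  0.00207635,  1.08437424]), 'torque': array([ 0.05492973, -0.00834452, -0.01414197]), 'gripper_force': 0.0, 'opening': 0.9976953646411216} 0.011
top [[ 0.01757488 -0.99958467 -0.0228389 ]
 [-0.98237772 -0.01301219 -0.18645295]
 [ 0.18607833  0.02571332 -0.98219839]] [0.00128061 0.56749477 1.19618975] 598.3736121530885 320.1499597573823 250.2185325028975
scene [[-0.87829805  0.47806656  0.00670129]
 [ 0.33079249  0.61772848 -0.71343385]
 [-0.34520844 -0.62439082 -0.70069054]] [ 0.49025527 -0.14823756  1.24432878] 607.6518351060482 325.09198130467615 242.32978787462307
```

View pics/top0.png

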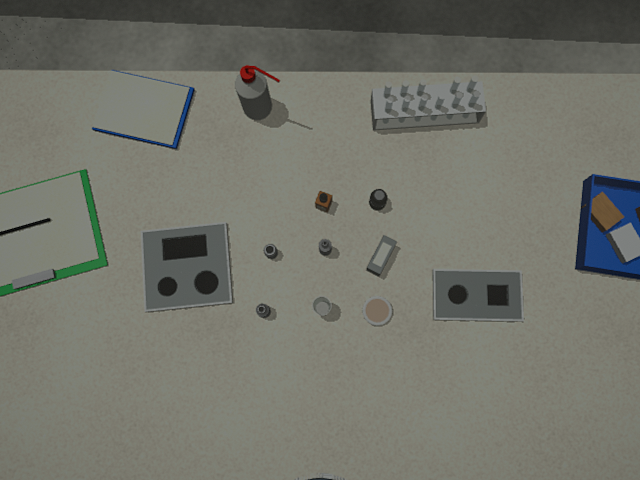

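View pics/scene0.png

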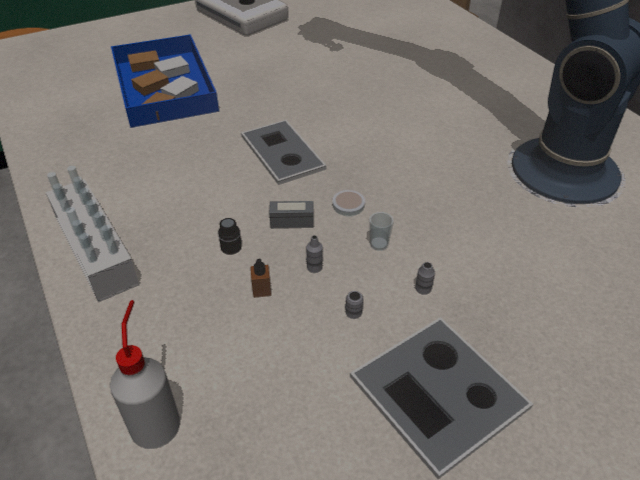

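The top view shows the two-well tray at right (477,295) and the three-well tray at left (187,267). Between them are the dropper (324,201), eyepiece (378,198), short objective (270,251), long objective (325,247) and slide box (381,256). The medium objective (263,311), beaker (322,306) and petri dish (377,311) stay put. Next I'll get metric positions from both cameras.

```bash
cat > vis.py <<'E'
import numpy as np, cv2
def cloud(f):
    z=f["range_z"]; v,u=np.mgrid[:480,:640]
    C=np.stack([(u-f["cx"])/f["fx"]*z,(v-f["cy"])/f["fy"]*z,z],-1)
    return (C-f["t"])@f["R"], z>0
def back(f,uv,h):
    uv=np.atleast_2d(uv).astype(float)
    d=np.c_[(uv[:,0]-f["cx"])/f["fx"],(uv[:,1]-f["cy"])/f["fy"],np.ones(len(uv))]@f["R"]
    o=-f["R"].T@f["t"]; s=(h-o[2])/d[:,2]; return o+d*s[:,None]
def proj(f,P):
    c=np.atleast_2d(P)@f["R"].T+f["t"]; return np.c_[f["fx"]*c[:,0]/c[:,2]+f["cx"],f["fy"]*c[:,1]/c[:,2]+f["cy"]]
E
python3 - <<'E'
import numpy as np, cv2
from vis import *
T=dict(np.load("top0.npz")); S=dict(np.load("scene0.npz"))
for n,f in(("top",T),("scene",S)):
    P,ok=cloud(f); x,y,z=P[...,0],P[...,1],P[...,2]
    b=ok&(abs(y)<.2)&(x>.2)&(x<.8)&(z<.006); print(n,"bench z",np.median(z[b]),z[b].std())
    m=ok&(z>.012)&(z<.09)&(x>.35)&(x<.8)&(abs(y)<.2)
    k,L,st,_=cv2.connectedComponentsWithStats(m.astype(np.uint8))
    for i in range(1,k):
        if st[i,4]<30: continue
        q=P[L==i]; zt=np.percentile(q[:,2],97); t=q[q[:,2]>zt-.006]
        r=cv2.minAreaRect((t[:,:2]*1000).astype(np.float32))
        print(n,st[i],"zmax %.3f"%zt,"top",t.mean(0).round(4),len(t),"mid",((q.min(0)+q.max(0))/2).round(4),np.round(r[0]+r[1]+(r[2],),1))
    # trays: slab outline in color via z 6..16 mm
g=cv2.cvtColor(T["image"],cv2.COLOR_RGB2GRAY)
for nm,(u0,v0,u1,v1) in dict(three=(130,210,245,325),two=(422,258,534,332)).items():
    P,ok=cloud(T); m=np.zeros_like(g); sub=(P[...,2]>.0055)&ok; m[v0:v1,u0:u1]=sub[v0:v1,u0:u1]*255
    m=cv2.morphologyEx(m,cv2.MORPH_OPEN,np.ones((3,3)))
    c=max(cv2.findContours(m,0,2)[0],key=cv2.contourArea)[:,0]
    W=back(T,c,.011); r=cv2.minAreaRect((W[:,:2]*1000).astype(np.float32)); print(nm,"outline",r)
    d=np.zeros_like(g); d[v0:v1,u0:u1]=(g[v0:v1,u0:u1]<55)*255
    k,L,st,ce=cv2.connectedComponentsWithStats(d)
    for i in range(1,k):
        if st[i,4]>150:
            cc=cv2.findContours((L==i).astype(np.uint8),0,2)[0][0][:,0]
            print(" well",st[i],back(T,ce[i],.0075).round(4), cv2.minAreaRect((back(T,cc,.0075)[:,:2]*1000).astype(np.float32)))
E
```

```text
top bench z -0.00042630807809840006 0.002523722557433739
top [370 189  18  21 289] zmax 0.062 top [ 0.6863 -0.1128  0.0585] 112 mid [ 0.6844 -0.1128  0.0379] [ 686.9 -112.5   25.3   26.8   89.3]
top [315 191  18  21 259] zmax 0.072 top [0.6803 0.0051 0.071 ] 19 mid [0.68   0.0054 0.0446] [681.6   4.9   8.1   9.8  71.3]
top [367 235  30  41 601] zmax 0.044 top [ 0.5628 -0.1196  0.0406] 421 mid [ 0.5628 -0.1192  0.0293] [ 562.9 -119.6   31.9   79.3   62.6]
top [319 239  13  16 169] zmax 0.074 top [5.784e-01 2.000e-04 7.250e-02] 23 mid [5.787e-01 4.000e-04 4.470e-02] [ 5.783e+02 -2.000e-01  1.060e+01  8.400e+00  2.600e+00]
top [264 244  14  15 160] zmax 0.045 top [0.5694 0.1169 0.0412] 76 mid [0.5697 0.1169 0.0298] [569.4 117.8  23.3  22.7  27.8]
top [312 296  20  20 176] zmax 0.063 top [0.4515 0.0046 0.0601] 78 mid [0.4517 0.0051 0.0386] [451.5   5.1  39.1  38.9   1. ]
top [363 296  29  30 544] zmax 0.019 top [ 0.4468 -0.1118  0.0151] 481 mid [ 0.4472 -0.1112  0.0164] [ 447.1 -111.2   61.3   59.2    0. ]
top [256 304  15  14 166] zmax 0.059 top [0.4422 0.1284 0.0562] 46 mid [0.4416 0.1
[... 1473 characters left out ...]
 0.2563 0.0075]] ((503.2394714355469, 256.990478515625), (47.766414642333984, 50.099945068359375), 0.8544872999191284)
 well [158 277  19  19 287] [[0.4929 0.34   0.0075]] ((493.322021484375, 339.9407043457031), (39.039039611816406, 39.46467208862305), 0.8589657545089722)
two outline ((484.2842712402344, -324.44439697265625), (188.49417114257812, 108.01087188720703), 89.79607391357422)
 well [448 285  20  19 287] [[ 0.4852 -0.2819  0.0075]] ((485.314697265625, -282.3733825683594), (38.415061950683594, 40.26241683959961), 0.8368064761161804)
 well [487 285  21  21 409] [[ 0.4852 -0.3665  0.0075]] ((484.4583740234375, -366.58349609375), (42.58732223510742, 42.81074523925781), 0.83680260181427)
```

```bash
cat > arm.py <<'E'
from plant import robot
import numpy as np
H=.17
def wrap(a): return (a+np.pi/2)%np.pi-np.pi/2
def say(m):
    s=robot.sense(); print(m,"t=%.1f"%s["t"],"open %.3f"%s["opening"],"gf %.1f"%s["gripper_force"],s["tcp_pos"].round(4),s["joint_pos"][6].round(2),s["wrist_force"].round(1))
def pick(x,y,yaw,z,op=.75):
    robot.grip(op)
    robot.goto([x,y,H],[np.pi,0,yaw]); 
    robot.move_straight([x,y,z+.03],vel=.2)
    hit=robot.move_straight([x,y,z],vel=.08,contact_N=15); 
    say("down hit=%s"%hit)
    if hit: return
    robot.grip(0,strength=40); say("grip")
    robot.move_straight([x,y,H],vel=.2); say("up")
def place(x,y,yaw,z,op=.62):
    robot.goto([x,y,H],[np.pi,0,yaw]); say("over")
    robot.move_straight([x,y,z+.025],vel=.2)
    hit=robot.move_straight([x,y,z+.0035],vel=.04,contact_N=6); say("placed hit=%s"%hit)
    robot.grip(op); robot.move_straight([x,y,H],vel=.25); say("done")
E
python3 - <<'E'
import numpy as np,cv2
from vis import *
for n in("top","scene"):
    P,ok=cloud(dict(np.load(n+"0.npz"))); q=P[ok&(abs(P[...,0]-.681)<.03)&(abs(P[...,1]-.0055)<.03)]
    t=q[(q[:,2]>.015)&(q[:,2]<.056)]; print(len(t),cv2.minAreaRect((t[:,:2]*1000).astype(np.float32)))
    t=q[(q[:,2]>.038)&(q[:,2]<.052)]; print(len(t),cv2.minAreaRect((t[:,:2]*1000).astype(np.float32)))
im=cv2.imread("pics/top0.png")[180:220,300:345]; im2=cv2.imread("pics/scene0.png")[250:305,240:285]
cv2.imwrite("pics/drop.png",np.hstack([cv2.resize(im,(400,400),interpolation=2),cv2.resize(im2,(400,400),interpolation=2)]))
from arm import *
pick(.579,.0005,0,.028)
E
```

```text
198 ((680.8152465820312, 5.194612503051758), (30.64764976501465, 31.938526153564453), 70.38835144042969)
135 ((680.739501953125, 5.095588684082031), (30.257789611816406, 31.96918296813965), 71.01932525634766)
432 ((680.7769775390625, 5.937965393066406), (32.483245849609375, 30.261131286621094), 69.8156967163086)
232 ((680.449462890625, 5.685033798217773), (33.30445098876953, 28.948171615600586), 66.14350128173828)
down hit=False t=4.3 open 0.750 gf 0.0 [0.5787 0.0006 0.0275] -1.95 [0.6 0.6 0.5]
grip t=4.7 open 0.317 gf 39.5 [5.794e-01 5.000e-04 2.850e-02] -1.95 [-0.1  0.1  1.9]
up t=5.6 open 0.316 gf 39.4 [5.780e-01 3.000e-04 1.688e-01] -1.85 [-0.1 -0.4 -0.6]
```

View pics/drop.png

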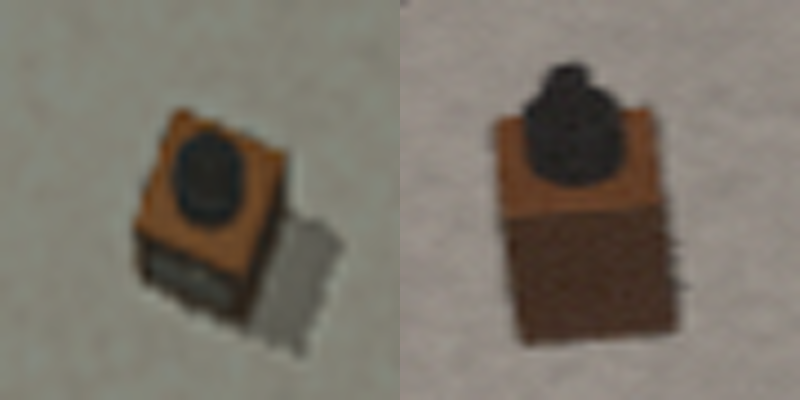

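The crop shows the bottle's faces turned about -20°, and the long objective is gripped at 27 mm opening. I'll place it and then do the bottle.

Run:
```python
from arm import *
place(.485,-.2822,0,.0285)
a=np.radians(-20.5)
pick(.681,.0055,a,.026)
place(.4848,-.3664,0,.0265)
for n,p,w in(("short",(.5698,.1175),0),("slide",(.5628,-.1196),-27.6),("slide in",(.579,.307),-83.1),("eye",(.6869,-.1125),0),("sm",(.4926,.339),0)):
  for k in(0,180):
    q=robot.inverse_kinematics([*p,.1],[np.pi,0,np.radians(w+k)]); print(n,k,None if q is None else np.round(q,2))
import cv2
f=robot.grab_frame("scene"); cv2.imwrite("pics/s1.png",cv2.resize(f["image"][80:320,150:470,::-1],(800,600)))
```

```text
over t=6.7 open 0.319 gf 39.4 [ 0.4859 -0.2803  0.1698] -1.3 [ 0.6  0.3 -0.4]
placed hit=True t=8.0 open 0.312 gf 39.9 [ 0.4846 -0.2822  0.0325] -1.39 [-0.4  0.4  5.4]
done t=9.1 open 0.620 gf 0.0 [ 0.4841 -0.282   0.169 ] -1.3 [-0.8  0.5 -0.2]
down hit=False t=11.9 open 0.750 gf 0.0 [0.6807 0.0056 0.0254] -2.24 [-0.4 -0.3  0.1]
grip t=12.3 open 0.347 gf 40.4 [0.6815 0.0056 0.0266] -2.24 [ 0.2 -0.2  1.8]
up t=13.1 open 0.346 gf 40.2 [0.68   0.0052 0.1686] -2.19 [ 0.4  0.6 -1.1]
over t=14.7 open 0.345 gf 40.0 [ 0.4859 -0.365   0.1699] -1.19 [0.7 0.2 0.1]
placed hit=True t=15.9 open 0.346 gf 40.7 [ 0.4845 -0.3665  0.0306] -1.27 [0.3 0.6 3.4]
done t=17.0 open 0.621 gf 0.0 [ 0.4838 -0.366   0.1688] -1.19 [-0.1  0.5  0.1]
short 0 [ 0.14  0.54 -0.55  1.87  0.38  0.84 -2.18]
short 180 [ 0.52  0.82 -1.18  1.85  0.86  1.1   0.57]
slide 0 [ 0.4   0.5  -0.35  1.89  0.23  0.79 -2.13]
slide 180 [ 0.85  0.7  -1.01  1.87  0.71  0.98  0.61]
slide in 0 [ 0.17  0.92 -1.18  1.67  0.91  1.21  2.02]
slide in 180 [ 0.07  0.8  -0.97  1.67  0.74  1.08 -1.01]
eye 0 [ 0.39  0.68 -0.43  1.58  0.33  0.95 -1.72]
eye 180 [ 0.78  0.97 -1.19  1.56  0.94  1.26  1.01]
sm 0 [-0.36  0.54 -0.43  1.83  0.29  0.83 -2.5 ]
sm 180 [ 0.1   0.84 -1.18  1.81  0.87  1.12  0.18]
```

View pics/s1.png

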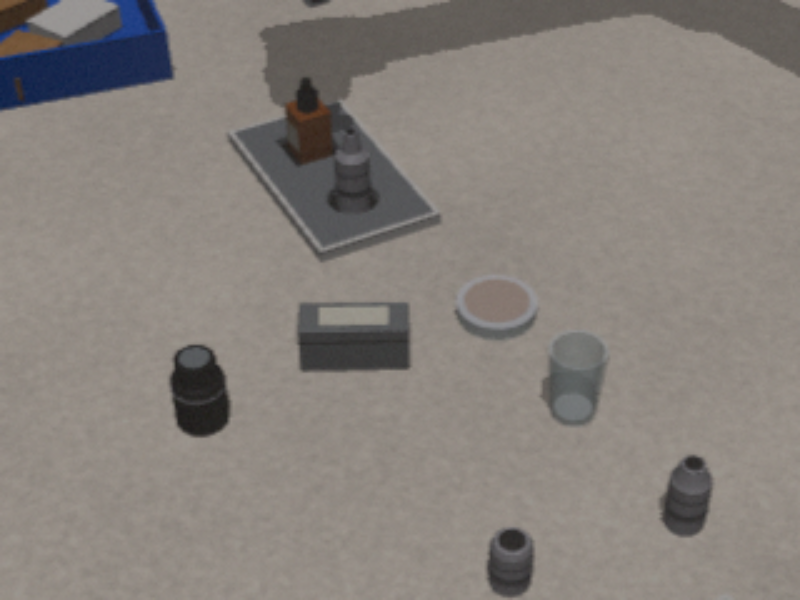

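The picture shows both items standing in tray two, the bottle at (310,130) and the long objective at (352,180). I'll confirm with depth, then fill tray three.

```bash
cat > chk.py <<'E'
from vis import *
def chk(f,pts):
    P,ok=cloud(f)
    for n,(x,y),h in pts:
        q=P[ok&(np.hypot(P[...,0]-x,P[...,1]-y)<.055)&(P[...,2]>.017)&(P[...,2]<.1)]
        if len(q)<10: print(n,"none"); continue
        t=q[q[:,2]>np.percentile(q[:,2],97)-.006]; r=cv2.minAreaRect((t[:,:2]*1000).astype(np.float32))
        print(n,"off mm",np.round((np.array(r[0])-[x*1000,y*1000]),1),"top %.1f want %.1f"%(t[:,2].mean()*1000,h),"rect",np.round(r[1],0),round(r[2]))
E
python3 - <<'E'
from arm import *; from chk import *
chk(robot.grab_frame("scene"),[("long",(.4845,-.2822),76),("drop",(.4845,-.3664),76)])
pick(.5698,.1175,np.radians(60),.0215)
place(.4926,.339,np.radians(60),.022)
pick(.6869,-.1125,np.radians(60),.025)
place(.5026,.2556,np.radians(60),.0255)
robot.goto([.6,0.,.25],[np.pi,0,0])
chk(robot.grab_frame("scene"),[("short",(.4926,.339),44),("eye",(.5026,.2556),62),("slide",(.5628,-.1196),40)])
E
```

```text
long off mm [-0.4  2.8] top 74.3 want 76.0 rect [10.  8.] 18
drop off mm [-0.8  3.2] top 73.1 want 76.0 rect [ 9. 10.] 20
down hit=False t=20.4 open 0.750 gf 0.0 [0.5695 0.1176 0.021 ] -1.34 [-0.4  0.4  0.9]
grip t=20.9 open 0.311 gf 39.5 [0.5701 0.1177 0.0221] -1.34 [-0.3 -0.5  3.3]
up t=21.8 open 0.309 gf 39.4 [0.5689 0.1169 0.1686] -1.19 [-0.   0.3 -1.6]
over t=22.7 open 0.311 gf 39.4 [0.4937 0.3369 0.1691] -1.6 [ 0.1  0.6 -2.6]
placed hit=True t=24.0 open 0.312 gf 40.0 [0.4924 0.3386 0.0261] -1.74 [ 0.4 -0.7  4.9]
done t=25.1 open 0.620 gf 0.0 [0.4921 0.338  0.1688] -1.6 [-0.3 -0.2 -0.7]
down hit=False t=28.4 open 0.755 gf 0.0 [ 0.6866 -0.1125  0.0244] -0.9 [ 0.8  0.1 -0.3]
grip t=28.7 open 0.425 gf 40.4 [ 0.6875 -0.1124  0.0258] -0.9 [-0.7  0.5  2.6]
up t=29.6 open 0.429 gf 40.0 [ 0.6858 -0.1128  0.1684] -0.81 [ 0.1  1.1 -0.9]
over t=31.1 open 0.429 gf 40.0 [0.5037 0.2543 0.1697] -1.49 [-0.4  0.7 -0.9]
placed hit=True t=32.4 open 0.424 gf 40.6 [0.5025 0.2553 0.0297] -1.65 [-0.9 -2.   5.7]
done t=33.5 open 0.620 gf 0.0 [0.502  0.2547 0.1688] -1.49 [-0.  -0.3 -0.2]
short off mm [0.1 0.3] top 44.1 want 44.0 rect [24. 25.] 65
eye off mm [-0.5 -1. ] top 62.4 want 62.0 rect [30. 29.] 73
slide off mm [ 0.1 -0.4] top 40.1 want 40.0 rect [36. 79.] 63
```

Run:
```python
from arm import *; from chk import *
pick(.5628,-.1196,np.radians(-27.6),.0225)
place(.579,.307,np.radians(96.9),.023)
robot.goto([.65,-.05,.25],[np.pi,0,0])
A=[("short",(.4926,.339),44),("eye",(.5026,.2556),62),("slide",(.579,.307),44),("long",(.485,-.2822),76),("drop",(.4848,-.3664),76),("med",(.4425,.1287),56),("beaker",(.4516,.005),60),("petri",(.447,-.111),14)]
for n in("scene","top"):
    f=robot.grab_frame(n); print(n); chk(f,A)
    cv2.imwrite(f"pics/{n}2.png",f["image"][:,:,::-1])
```

```text
down hit=False t=36.8 open 0.747 gf 0.0 [ 0.5625 -0.1195  0.022 ] -2.28 [-0.6  0.1 -1. ]
grip t=37.2 open 0.371 gf 41.6 [ 0.5633 -0.1196  0.023 ] -2.28 [0.9 0.2 2.5]
up t=38.0 open 0.369 gf 41.2 [ 0.5617 -0.1197  0.1687] -2.16 [-0.7 -0.5 -0.8]
over t=39.6 open 0.364 gf 41.1 [0.5797 0.3055 0.1693] -0.96 [ 0.3  0.1 -1.8]
placed hit=True t=40.9 open 0.363 gf 42.0 [0.5788 0.3066 0.027 ] -1.07 [-0.6 -0.6  3.7]
done t=42.0 open 0.624 gf 0.0 [0.5785 0.306  0.1686] -0.96 [-0.3  0.6 -1.2]
scene
short off mm [ 0.1 -0.1] top 44.1 want 44.0 rect [24. 25.] 79
eye off mm [-1.1 -0.8] top 62.3 want 62.0 rect [29. 28.] 45
slide off mm [-0.6  0.7] top 44.2 want 44.0 rect [33. 81.] 8
long off mm [-0.7  4.5] top 74.1 want 76.0 rect [10. 11.] 2
drop off mm [-12.9  13.5] top 49.0 want 76.0 rect [17.  5.] 57
med off mm [0.1 0.4] top 55.7 want 56.0 rect [17. 17.] 5
beaker off mm [-0.2 -0.7] top 58.7 want 60.0 rect [42. 41.] 85
petri off mm [-3.2 -0.5] top 17.6 want 14.0 rect [51. 44.] 5
top
short off mm [-1.  -0.7] top 44.9 want 44.0 rect [25. 21.] 58
eye off mm [-0.7 -2.2] top 62.6 want 62.0 rect [26. 26.] 71
slide off mm [-0.8  0.3] top 45.1 want 44.0 rect [33. 79.] 8
long off mm [ 2.6 -5.4] top 67.2 want 76.0 rect [4. 0.] 144
drop off mm [-1.   2.4] top 73.2 want 76.0 rect [9. 9.] 26
med off mm [-0.6 -1.4] top 55.8 want 56.0 rect [14. 16.] 1
beaker off mm [-0.3  0.1] top 59.6 want 60.0 rect [39. 39.] 1
petri off mm [-2.6  0. ] top 18.3 want 14.0 rect [51. 57.] 16
```

View pics/scene2.png

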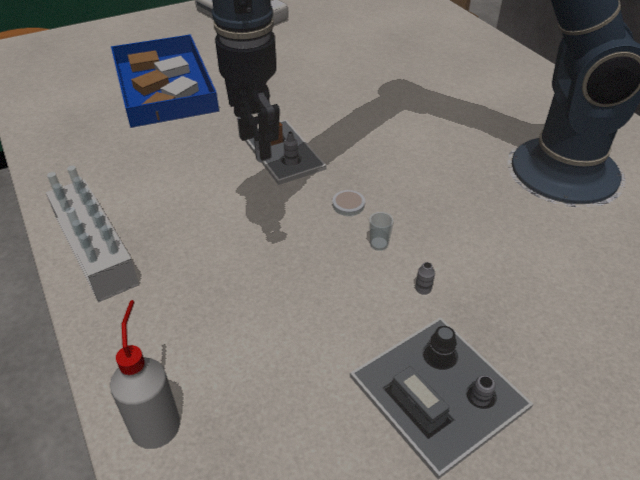

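View pics/top2.png

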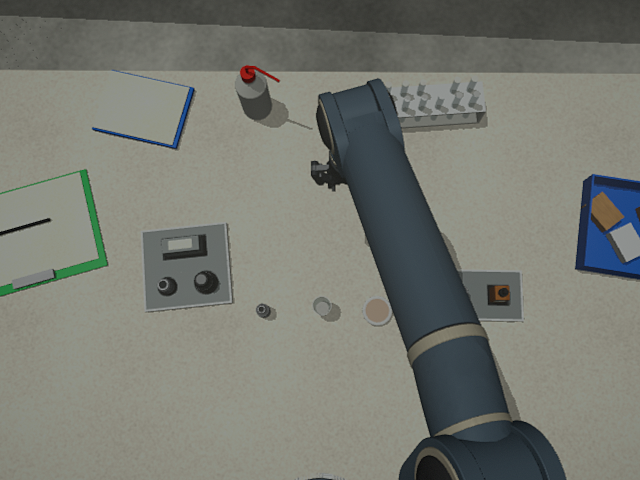

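All three items stand in tray three: eyepiece (443,345), short objective (483,390) and slide box (420,400) in the scene view. The arm hides part of tray two, so I'll move it aside and check there.

Run:
```python
from arm import *; from chk import *
robot.goto([.72,.25,.28],[np.pi,0,np.radians(60)])
A=[("long",(.485,-.2822),76),("drop",(.4848,-.3664),76)]
c=[]
for n,(u,v) in(("scene",(283,145)),("top",(477,290))):
    f=robot.grab_frame(n); print(n); chk(f,A); P,ok=cloud(f)
    q=P[ok&(np.hypot(P[...,0]-.485,P[...,1]+.2822)<.03)&(P[...,2]>.02)&(P[...,2]<.05)]; print("long barrel mid",((q.min(0)+q.max(0))/2).round(4))
    q=P[ok&(np.hypot(P[...,0]-.485,P[...,1]+.3664)<.03)&(P[...,2]>.038)&(P[...,2]<.054)]; print("drop shoulder",cv2.minAreaRect((q[:,:2]*1000).astype(np.float32)))
    c.append(cv2.resize(f["image"][v-50:v+50,u-50:u+50,::-1],(400,400),interpolation=2))
cv2.imwrite("pics/t2.png",np.hstack(c)); say("")
```

```text
scene
long none
drop noneTraceback (most recent call last):
  File "<stdin>", line 7, in <module>
    return umr_minimum(a, axis, None, out, keepdims, initial, where)
ValueError: zero-size array to reduction operation minimum which has no identity
```

The arm blocks the scene camera from here. I'll use the start pose instead, which leaves both views clear.

Run:
```python
from arm import *; from chk import *
robot.goto([.62,-.1,.28],[np.pi,0,0])
robot.move_joints([1.213,.469,-.049,1.532,.024,1.141,-.082])
A=[("long",(.485,-.2822),76),("drop",(.4848,-.3664),76)]
c=[]
for n,(u,v) in(("scene",(283,145)),("top",(477,290))):
    f=robot.grab_frame(n); print(n); chk(f,A); P,ok=cloud(f)
    q=P[ok&(np.hypot(P[...,0]-.485,P[...,1]+.3664)<.03)&(P[...,2]>.038)&(P[...,2]<.054)]; print("drop shoulder",len(q),len(q) and cv2.minAreaRect((q[:,:2]*1000).astype(np.float32)))
    c.append(cv2.resize(f["image"][v-50:v+50,u-50:u+50,::-1],(400,400),interpolation=2))
cv2.imwrite("pics/t2.png",np.hstack(c)); say("")
```

```text
scene
long off mm [-0.2  3.7] top 74.0 want 76.0 rect [12. 10.] 61
drop off mm [-1.2  1.5] top 72.9 want 76.0 rect [10. 14.] 2
drop shoulder 155 ((484.035400390625, -364.33306884765625), (34.00082778930664, 32.28245162963867), 84.43321990966797)
top
long off mm [-0.5  1.4] top 75.6 want 76.0 rect [ 7. 10.] 19
drop off mm [-1.5  1.5] top 73.2 want 76.0 rect [10.  8.] 89
drop shoulder 157 ((484.0340270996094, -364.3477783203125), (31.015586853027344, 29.493444442749023), 89.98408508300781)
 t=48.6 open 0.617 gf 0.0 [ 0.2196 -0.6385  0.2422] -0.08 [-1.2  0.   0.1]
```

View pics/t2.png

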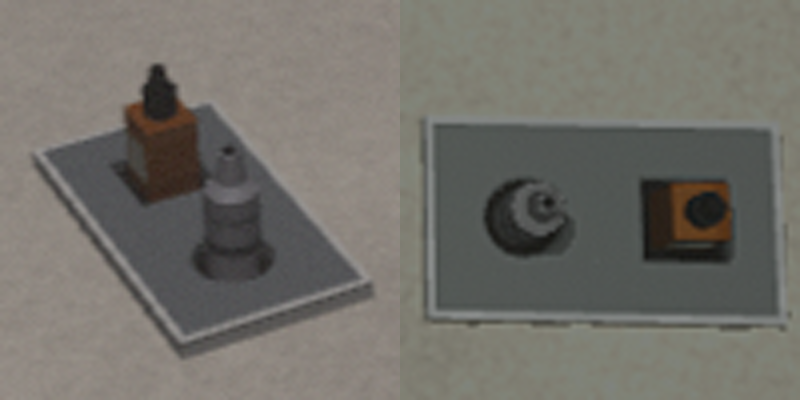

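The crops show the bottle and the long objective upright in their wells, within about 4 mm of centre, and the arm is clear. I'm handing in the job.

```bash
python3 -c "
from plant import robot
print(robot.close_job())"
```

```text
the job is handed in; nothing more can be done
None
```

Both kits are made up and the job is handed in at about 49 s: tray two was filled first, then tray three. In the camera checks all five parts stood upright in their wells within about 4 mm of centre, and the medium objective, beaker and petri dish were not disturbed; the hand-in returned no verdict.

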